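# Clamp the oilstone with the crank nut and lock it with its cross pin

### The arm

A 6-joint arm with a two-finger parallel gripper is mounted at the origin on a cart in front of the work surface, level with it; the furniture and walls round the work are solid. World frame = base frame: x ahead of the robot, y to its left, z up, the work surface at z = 0. Lengths are in mm, angles in degrees, forces in N, time in s.
With the tool pointing down it reaches from about 400 to 925 mm from the base axis. Payload 3.4 kg.
Tool frame: the origin (TCP) lies at the very end of the fingers, on their centre line; the grasp point (between the pads) lies 19 mm behind it (tcp_to_grasp is the distance from the TCP to the grasp point, in mm); z points along the fingers, y is the line along which they close (so a half turn about z gives the same grasp; the last joint's range is limited). The gripper opens to 85 mm and grips with 20 to 120 N. Pads are 22 mm wide; open, the fingers measure 114 mm over their backs; the gripper's body (76 mm by 85 mm) begins 54 mm behind the grasp point. The pads swing forward as they close: fully open they stand 13 mm farther back than shut.
Start: joints at [67.81, 17.578, 86.31, -0, 76.112, -4.211], TCP at [177.512, 546.919, 231.305] pointing down, gripper open.
Joint ranges: [-179.03, 179.03], [-60, 130.46], [8.19, 133.38], [-81.62, 261.62], [5.75, 156.47], [-153.77, 153.77]. Speed limits (degrees/s): [147.25, 147.25, 180, 180, 180, 180].

### API

Orientations are given as [roll, pitch, yaw] about the fixed x, y, z axes, in that order (R = Rz(yaw) Ry(pitch) Rx(roll)).
In Python, from workcell import * gives the robot as it stands.
- The arm moves only by the tool servo_tool, never from a script. Its argument "moves" is a list of rows, each an object with "fingers": the closure, from -1 (fully open) to 1 (shut), so that 0 is half open; "slide": the shift along the tool's x, y, z in cm, a list of three; "roll": the turn about the tool's z in degrees. A call has 1 to 5 rows; each row shifts and turns the commanded pose from where the row before left it, along the tool's axes as they then stand; what a row does not reach is not made up. A row lasts 1/8 s, in which the tool goes at most 62.5 mm and 10.7 degrees, less where a joint would pass 70% of its speed; a pose out of reach is approached as far as the arm can. A call with a gripper value outside its range is refused whole. The fingers move at their own pace and stop on an object; "newtons" is the grip in N (left out, the last holds). Time passes only in rows, so rows that do not move let the fingers close. It gives the time, the measured TCP pose, the force, the opening and the grip force at its end, in the units of the state.
- get_state(): the state, without advancing time (a new reading comes with each control period).
- camera(name): name is "scene" or "top" or "wrist"; returns a dict with "color" (480x640x3 uint8, red, green, blue), "depth" (480x640 float32, mm along the optical axis (not along the pixel's ray), 0 where there is no reading), "fx", "fy", "cx", "cy" (pixels), "world_from_camera" (4x4, takes a point from camera to world coordinates). Camera axes: x right, y down, z forward; pixel columns grow to the right and rows downward; lengths in mm; the calibration is good to about 2 mm. A picture is of the moment at which its call begins.
- close_job(): hands the job in; it is judged then, once.
The state is a dict: "time": time; "joints": joint angles; "qd": joint speeds; "tau": joint torques, N m; "position": TCP position; "orientation": TCP orientation; "force": force on the tool from outside, world axes, zero at the start; "ft_torque": the same for the moment, N m; "grip_width": finger opening in mm; "grasp_force": force on a finger pad.
Only numpy, scipy, OpenCV 4.12 (cv2) and the standard library are available. Lean on these libraries where they do the work, as an engineer would, in place of code of your own. Each camera call takes 0.05 s, during which the arm holds its last target. There are 200 camera calls.

### The job

Clamp the grey oilstone ready for sharpening: push it along the bench until its end is fully home against the stop between the green guides, under the raised clamp strap, then wind the crank nut clockwise, whole turns, until the pad presses on the stone and the nut's cross hole lines up with the lock pin. Then push the lock pin fully home through the nut and swing the keeper fully shut behind its yellow knob. Leave the other tools where they are.

Things in the scene. Friction and masses are not known exactly. Their poses are not given: they have to be found in the camera images.
- clamp: Green steel screw clamp fixed to the bench. Origin on the bench top, on the axis of its upright threaded spindle (26 mm thick, top 124 mm up). z up; +y points to the oilstone's lane, -y along the pin channel. A dark strap 34 mm wide, riding with the nut, reaches out to y = +90 mm. The spindle has a cross hole along y, 14 mm high, 16 wide, axis 66 mm up.
- stop (a point): Middle, at bench level, of the stop's face, clamp y = +42 mm: a wall 14 mm high that the stone's end must meet. Green guides 14 mm high beside the lane: inner faces at clamp x = +-38 mm up to y = 62 mm, then flaring to about +-54 mm at y = 107 mm. No floor between: the stone slides on the bench.
- pin_channel (a point): Home mark for the pin: on its line, 66 mm up, at clamp y = -80 mm, between two steel ears (up to 85 mm high) whose rear faces stop the knob's front here. The channel runs along clamp y from -32 to -175 mm, 14 mm wide, floor 61 mm up, side walls up to 69 mm, open above.
- crank (a joint): Turn of the brass crank nut, rad; grows clockwise from above, lowering nut, strap and pad 12 mm a turn. Starts 1.2 to 2 turns below 0. At 0 its cross hole (14 mm; nut 54 mm across) is level and in line with the channel, the crank arm along clamp +y. Only there can the pin pass: a turn earlier the hole is 12 mm too high. Pad meets stone at about -3.1. Stop at +0.5. Stays put; needs 0.12 N m.
- crank_peg (a point): Top centre of the upright red crank peg: 18 mm thick, 45 mm tall, 65 mm from the spindle axis on the dark arm (28 mm wide, 10 mm thick). Its top is 143 mm over the bench at crank = 0, higher by 12 mm for each turn still to go. Can be pushed round with the fingers (2 N).
- pad: Round black rubber pad, 32 mm across, sprung (1.5 N/mm, up to 13 mm) under the strap at clamp x = 0, y = +72 mm. Origin at the centre of its underside, 16 mm over the bench at crank = 0 with nothing under it; on the stone it then presses with about 9 N.
- stone (a point): The grey oilstone, a slab 55 mm wide (x), 170 mm long (y), 22 mm high, about 0.55 kg; this point is the centre of its underside, axes along its edges. Starts on the bench beyond the guides, its end 72 to 100 mm from the stop, up to 10 mm off line and 0.1 rad askew. Home: 127 mm from the clamp's origin along clamp +y; up to 10 mm either side of mid-lane is fine.
- oilstone: The same oilstone as stone, same origin, but with axes turned 0.209 rad clockwise (from above) from its edges: use stone for its direction.
- lock_pin: Loose steel pin lying in the channel, its round nose 118 mm ahead of the origin along its +y (clamp +y); rod 10 mm thick. Origin on the rod's axis, under the middle of the yellow knob at its tail: 24 mm wide (x), 16 long (y), from 9 to 27 mm above the origin. Starts with the origin at clamp y = -152 to -166 mm; home at -88 mm, knob against the ears, nose just through the nut.
- keeper (a joint): Keeper angle, rad: 0 shut (dark arm across the channel along clamp -x, 2.5 mm behind a home pin's knob); grows counter-clockwise from above to 1.75. Starts open, 1.45 to 1.7 (arm along about clamp -y); swing it clockwise to shut. It nudges a nearly home pin home. Arm 10 mm wide, 53 mm long, from 74 to 84 mm over the bench. Stays put, turns easily (0.02 N m).
- keeper_pivot (a point): The keeper's upright pivot axis, at the arm's underside: clamp x = +44 mm, y = -103.5 mm, 74 mm over the bench.
- keeper_peg (a point): Top centre of the upright orange peg near the keeper's free end, 46 mm from the pivot: 14 mm thick, from 84 to 114 mm over the bench. Push it to swing the keeper.
- mallet: Carver's mallet, about 330 mm long, 90 mm wide, 80 mm high, lying at the right of the bench; leave alone.
- oil_can: Red oil can, 64 mm across, 151 mm high, at the back right; leave alone.
- wax_tin: Round wax tin, green lid, 73 mm across, 26 mm high, at the back; leave alone.
- slip_stone: Brown slip stone, about 90 mm long and 17 mm high, at the back; leave alone.

How it is judged (in metres and radians):
On the way, in this order (a step that is already met when the one before it is completed fails the run):
1. the oilstone is home against the stop between the guides (y of stone in the frame of clamp below 0.134 m and x of stone in the frame of clamp between -0.013 and 0.013 m and angle between the y axis of stone and the y axis of clamp, either way round below 0.1 rad and height (world z) of oilstone below 0.006 m), for 0.2 s.
2. the crank nut is wound down so that the pad presses on the stone and the cross hole is in line (crank within 0.25 rad of 0) (all of step 1 and value of joint crank between -0.25 and 0.25 rad and contact force between pad and oilstone above 3 N), for 0.2 s.
3. the lock pin is home through the nut (all of step 2 and y of lock_pin in the frame of clamp between -0.095 and -0.08 m and angle between the y axis of lock_pin and the y axis of clamp, either way round below 0.1 rad and z of lock_pin in the frame of clamp between 0.06 and 0.072 m and x of lock_pin in the frame of clamp between -0.006 and 0.006 m), for 0.2 s.
4. the keeper is shut behind the pin (value of joint keeper below 0.15 rad), for 0.2 s.
At the end, for the whole second after the job is handed in: Oilstone flat between the guides, within 7 mm of the stop, 13 mm of mid-lane, 0.1 rad of square; crank within 0.25 rad of 0, pad pressing it with over 3 N; pin level in its channel through the nut, within 7 mm of home; keeper within 0.15 rad of shut; stone and pin at rest (all of step 3 and value of joint keeper below 0.15 rad and linear speed of each of oilstone, lock_pin below 0.01 m/s); the robot touches nothing.
It fails at once if the mallet is moved more than 40 mm (distance of mallet from where it was at the start of the episode above 0.04 m).
It fails at once if the oil can is moved more than 40 mm (distance of oil_can from where it was at the start of the episode above 0.04 m).
It fails at once if the wax tin is moved more than 40 mm (distance of wax_tin from where it was at the start of the episode above 0.04 m).
It fails at once if the slip stone is moved more than 40 mm (distance of slip_stone from where it was at the start of the episode above 0.04 m).
It also fails if it takes over 69 s, if anything falls off the work surface, if the arm or the gripper's body presses on something with over 40 N, if the wrist force passes 120 N, or if a joint passes its speed limit or range.

## Working session

There is one attempt and no reset: what is moved stays moved. The work goes in short steps, Python scripts to look and compute and a tool call to move; the robot and the scene stay as the last step left them, time stands still between calls to the robot, and variables do not carry over. Pictures are saved under pics/ and viewed, at most 10 in all, crops included, and the job is handed in when it is done.

Besides the shell and the picture viewer there is one more tool, called after "Emit:" by a JSON object that holds its "api" and its "payload", one argument or row to a line. servo_tool: Moves the arm, as the interface text tells. Its arguments: {"type":"object","properties":{"moves":{"type":"array"},"newtons":{"type":"number"}},"required":["moves"]}

```bash
mkdir -p pics; cat > h.py <<'E'
from workcell import *
import numpy as np, cv2
def snap(n,f):
    c=camera(n); cv2.imwrite(f'pics/{f}.png',c['color'][:,:,::-1]); np.savez(f'pics/{f}.npz',**c); return c
def load(f): return dict(np.load(f'pics/{f}.npz'))
def pw(c,u,v,d=None,z=None):
    r=np.array([(u-c['cx'])/c['fx'],(v-c['cy'])/c['fy'],1]); T=c['world_from_camera']
    if z is not None:
        q=T[:3,:3]@r; return T[:3,3]+q*(z-T[2,3])/q[2]
    if d is None: d=np.median(c['depth'][int(v)-1:int(v)+2,int(u)-1:int(u)+2])
    return T[:3,:3]@(r*d)+T[:3,3]
E
python3 - <<'E'
from h import *
snap('top','t0'); snap('scene','s0'); print(get_state())
E
```

```text
{'time': 0.1, 'joints': array([ 6.78093469e+01,  1.76189551e+01,  8.63744954e+01, -1.61132338e-03,
        7.61128315e+01, -4.21093476e+00]), 'qd': array([ 0.05981003, -0.07756109, -0.16741413, -0.1113474 ,  0.15106969,
       -0.0607742 ]), 'tau': array([-7.61008978e-04, -4.58531249e+01, -2.52607155e+01, -1.67334929e-04,
        5.60986940e-03, -3.32570089e-06]), 'position': array([177.28644928, 546.33493442, 230.4759339 ]), 'orientation': array([-1.79893890e+02, -6.24484743e-03,  1.62020664e+02]), 'force': array([-0.77373376,  0.19605852,  0.03264391]), 'ft_torque': array([-0.01430594, -0.0182106 , -0.00568491]), 'grasp_force': 0.0, 'grip_width': 85.49263344907229}
```

View pics/t0.png

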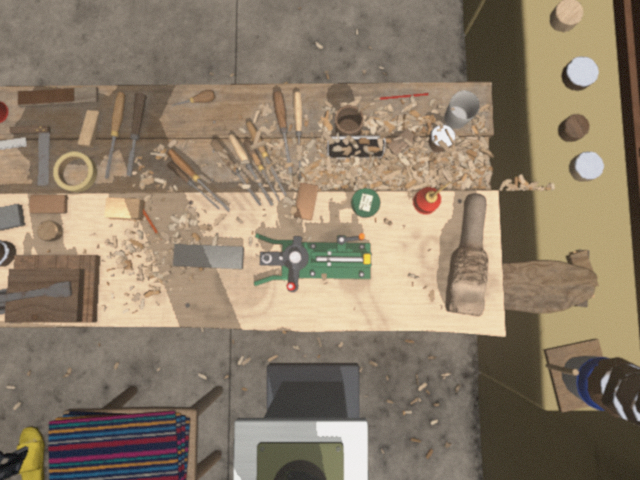

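View pics/s0.png

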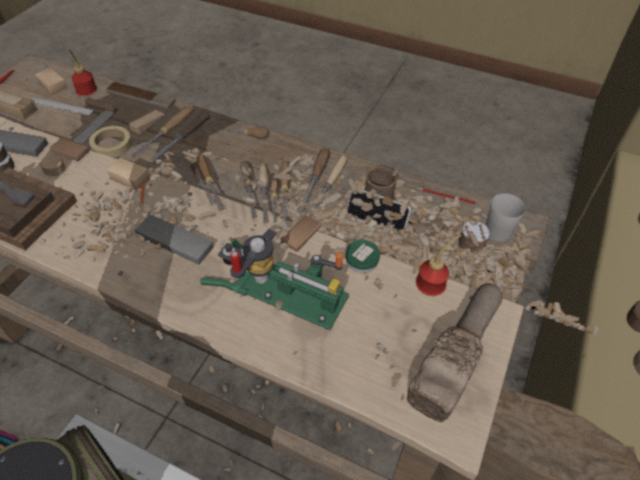

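The top view shows the stone at about (207,256), the spindle at (296,257), the crank peg at (292,286), the knob at (367,258) and the keeper peg at about (362,238). I'll enlarge that area.

```bash
python3 - <<'E'
from h import *
c=load('t0'); cv2.imwrite('pics/t0c.png',cv2.resize(c['color'][215:305,165:385,::-1],(792,324),interpolation=cv2.INTER_CUBIC))
print(c['world_from_camera'],c['fx'])
for u,v in [(207,256),(296,257),(292,286),(367,258),(362,238),(362,242),(173,246),(242,244),(243,268),(174,265),(270,240),(265,277)]: print(u,v,pw(c,u,v).round())
E
```

```text
[[-5.63773194e-03 -9.93462291e-01  1.14021455e-01  4.69478840e+02]
 [-9.99924450e-01  6.84611344e-03  1.02090395e-02 -7.86550544e+01]
 [-1.09228996e-02 -1.13955285e-01 -9.93425832e-01  1.15323335e+03]
 [ 0.00000000e+00  0.00000000e+00  0.00000000e+00  1.00000000e+00]] 463.31381714287625
207 256 [545. 228.  20.]
296 257 [535.   1. 125.]
292 286 [471.   7. 159.]
367 258 [ 533. -159.   93.]
362 238 [ 577. -147.  114.]
362 242 [ 579. -154.    0.]
173 246 [572. 320.  -0.]
242 244 [576. 147.  -1.]
243 268 [516. 142.   3.]
174 265 [524. 309.  20.]
270 240 [584.  74.  13.]
265 277 [493.  88.  -0.]
```

View pics/t0c.png

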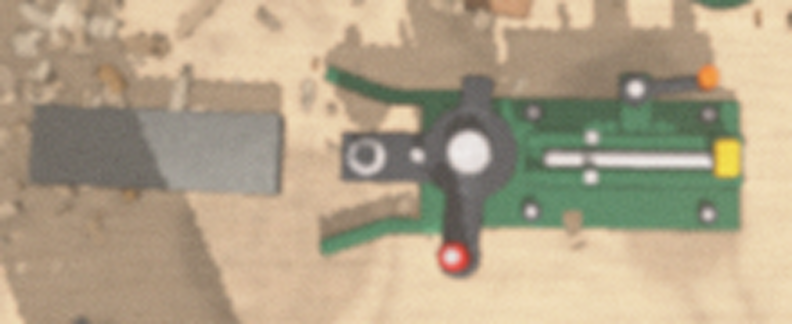

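```bash
python3 - <<'E'
from h import *
c=load('t0')
P=lambda x,y,z:pw(c,165+x/3.6-.4,215+y/3.6-.4,z=z).round(1)
for n,x,y,z in [('spindle',468,153,124),('pivot',634,89,84),('kpeg',708,77,114),('knob',727,158,93),('cpeg',454,257,158),('bolt1',533,112,14),('bolt2',708,114,14),('bolt3',531,211,14),('bolt4',707,214,14),('rodtip',547,158,71),
 ('s1',35,107,22),('s2',282,112,22),('s3',278,193,22),('s4',30,180,22)]: print(n,P(x,y,z))
w=snap('wrist','w0'); print(w['world_from_camera'])
s=get_state(); print(s['time'])
E
```

```text
spindle [534.5   4.4 124. ]
pivot [577.6 -99.2  84. ]
kpeg [ 581.8 -145.1  114. ]
knob [ 532.2 -157.7   93. ]
cpeg [470.6   9.9 158. ]
bolt1 [569.3 -31.2  14. ]
bolt2 [ 567.1 -151.1   14. ]
bolt3 [501.6 -29.7  14. ]
bolt4 [ 498.9 -149.5   14. ]
rodtip [534.2 -42.6  71. ]
s1 [574.2 308.8  22. ]
s2 [569.7 139.7  22. ]
s3 [514.6 141.6  22. ]
s4 [524.4 310.7  22. ]
[[ 3.08627840e-01  9.17001427e-01  2.52699899e-01  1.11821189e+02]
 [ 9.51182125e-01 -2.97203942e-01 -8.32008478e-02  5.66826272e+02]
 [-1.19189000e-03  2.66041725e-01 -9.63960777e-01  3.73191185e+02]
 [ 0.00000000e+00  0.00000000e+00  0.00000000e+00  1.00000000e+00]]
0.15
```

Emit:
{"api": "servo_tool", "payload": {
  "moves": [
    {"fingers": 0.4, "slide": [0, 0, 0], "roll": 10.5},
    {"fingers": 0.4, "slide": [0, 0, 0], "roll": 10.5},
    {"fingers": 0.4, "slide": [0, 0, 0], "roll": 10.5},
    {"fingers": 0.4, "slide": [0, 0, 0], "roll": 10.5},
    {"fingers": 0.4, "slide": [0, 0, 0], "roll": 10.5}
  ],
  "newtons": 40
}}

```text
time: 0.78
position: [177.4, 546.6, 230.9]
orientation: [-180.0, 0.0, 109.2]
force: [-0.2, 0.3, -0.7]
grip_width: 25.9
grasp_force: 0.0
```

Emit:
{"api": "servo_tool", "payload": {
  "moves": [
    {"fingers": 0.4, "slide": [0, 0, 0], "roll": 10.5},
    {"fingers": 0.4, "slide": [0, 0, 0], "roll": 10.0},
    {"fingers": 0.4, "slide": [-2.5, 5, 0], "roll": 0},
    {"fingers": 0.4, "slide": [-2.5, 5, 0], "roll": 0},
    {"fingers": 0.4, "slide": [-2.5, 5, 0], "roll": 0}
  ]
}}

```text
time: 1.4
position: [327.2, 468.6, 231.0]
orientation: [-180.0, 0.0, 89.1]
force: [0.6, 0.1, 0.5]
grip_width: 25.7
grasp_force: 0.0
```

Emit:
{"api": "servo_tool", "payload": {
  "moves": [
    {"fingers": 0.4, "slide": [-2.5, 5, 0], "roll": 0},
    {"fingers": 0.4, "slide": [-2.5, 5, 0], "roll": 0},
    {"fingers": 0.4, "slide": [-2.5, 5, 2], "roll": 0},
    {"fingers": 0.4, "slide": [-2.5, 4, 5], "roll": 0},
    {"fingers": 0.4, "slide": [0, 0, 0], "roll": 0}
  ]
}}

```text
time: 2.02
position: [511.0, 364.7, 161.3]
orientation: [-179.6, 0.3, 88.8]
force: [-0.7, 0.6, 0.2]
grip_width: 25.6
grasp_force: 0.0
```

Emit:
{"api": "servo_tool", "payload": {
  "moves": [
    {"fingers": 0.4, "slide": [-1.0, 3.7, 4], "roll": 0},
    {"fingers": 0.4, "slide": [0, 0, 5], "roll": 0},
    {"fingers": 0.4, "slide": [-0.5, 0, 4], "roll": 0},
    {"fingers": 0.4, "slide": [0, 0, 2.5], "roll": 0},
    {"fingers": 0.4, "slide": [0, 0, 0], "roll": 0}
  ]
}}

```text
time: 2.65
position: [545.4, 352.8, 9.2]
orientation: [-179.8, 0.1, 89.1]
force: [0.1, 1.0, -0.4]
grip_width: 25.4
grasp_force: 0.0
```

```bash
python3 - <<'E'
from h import *
c=snap('wrist','w1'); print(get_state()['position'])
E
```

```text
[546.76561917 353.44317792  10.81489613]
```

View pics/w1.png

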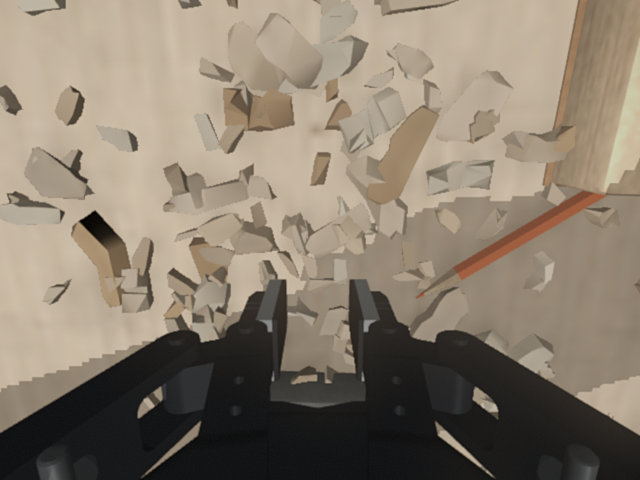

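The wrist view looks away from the stone: the fingers sit at (320,330) over bench and shavings only. Next I push.

Emit:
{"api": "servo_tool", "payload": {
  "moves": [
    {"fingers": 0.4, "slide": [-2, 0.2, 0.4], "roll": 0},
    {"fingers": 0.4, "slide": [-1, 0, 0], "roll": 0},
    {"fingers": 0.4, "slide": [-1, 0, 0], "roll": 0},
    {"fingers": 0.4, "slide": [-1, 0, 0], "roll": 0},
    {"fingers": 0.4, "slide": [-1, 0, 0], "roll": 0}
  ]
}}

```text
time: 3.32
position: [549.7, 293.1, 7.9]
orientation: [179.9, -0.1, 89.0]
force: [0.1, 4.9, 4.1]
grip_width: 25.8
grasp_force: 2.4
```

Emit:
{"api": "servo_tool", "payload": {
  "moves": [
    {"fingers": 0.4, "slide": [-1, 0, 0], "roll": 0},
    {"fingers": 0.4, "slide": [-1, 0, 0], "roll": 0},
    {"fingers": 0.4, "slide": [-1, 0, 0], "roll": 0},
    {"fingers": 0.4, "slide": [-1, 0, 0], "roll": 0},
    {"fingers": 0.4, "slide": [-0.7, 0, 0], "roll": 0}
  ]
}}

```text
time: 3.95
position: [547.5, 245.0, 6.7]
orientation: [-180.0, 0.0, 89.0]
force: [0.3, 4.5, 4.1]
grip_width: 25.7
grasp_force: 2.3
```

```bash
python3 - <<'E'
from h import *
c=snap('top','t1'); print(get_state()['position'])
cv2.imwrite('pics/t1c.png',cv2.resize(c['color'][215:305,165:385,::-1],(792,324),interpolation=cv2.INTER_CUBIC))
E
```

```text
[547.35495336 244.07792092   6.56625908]
```

View pics/t1c.png

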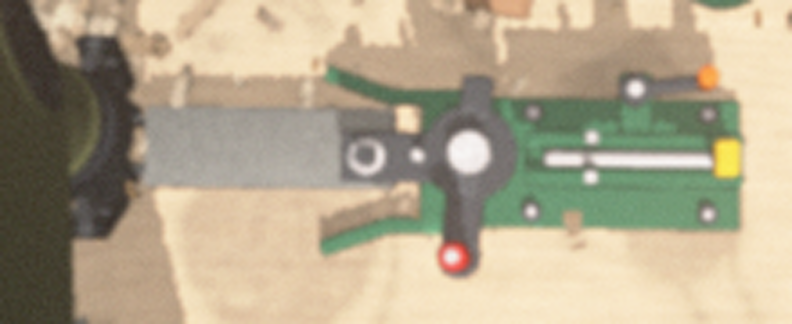

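The stone is square between the guides, its far end at crop column 145, with under 20 mm to go.

Emit:
{"api": "servo_tool", "payload": {
  "moves": [
    {"fingers": 0.4, "slide": [-0.6, -0.15, 0], "roll": 0},
    {"fingers": 0.4, "slide": [-0.5, 0, 0], "roll": 0},
    {"fingers": 0.4, "slide": [-0.3, 0, 0], "roll": 0},
    {"fingers": 0.4, "slide": [-0.2, 0, 0], "roll": 0},
    {"fingers": 0.4, "slide": [0, 0, 0], "roll": 0}
  ]
}}

```text
time: 4.62
position: [545.5, 229.3, 6.6]
orientation: [-179.9, 0.1, 89.0]
force: [0.4, 0.9, -0.3]
grip_width: 25.6
grasp_force: 0.5
```

Emit:
{"api": "servo_tool", "payload": {
  "moves": [
    {"fingers": 0.4, "slide": [-0.2, 0, 0], "roll": 0},
    {"fingers": 0.4, "slide": [-0.2, 0, 0], "roll": 0},
    {"fingers": 0.4, "slide": [0, 0, 0], "roll": 0}
  ]
}}

```text
time: 5.0
position: [545.8, 227.5, 6.7]
orientation: [-180.0, -0.2, 89.0]
force: [-1.3, 8.3, -3.2]
grip_width: 25.4
grasp_force: 4.1
```

Emit:
{"api": "servo_tool", "payload": {
  "moves": [
    {"fingers": 0.4, "slide": [-0.2, 0, 0], "roll": 0},
    {"fingers": 0.4, "slide": [0, 0, 0], "roll": 0}
  ]
}}

```text
time: 5.25
position: [546.1, 227.5, 6.9]
orientation: [180.0, -0.3, 88.9]
force: [-1.1, 14.3, -2.2]
grip_width: 25.4
grasp_force: 7.1
```

Extra push force with no travel means the stone is home. Retreat, rise and go over the crank.

Emit:
{"api": "servo_tool", "payload": {
  "moves": [
    {"fingers": 0.4, "slide": [1.5, 0, 0], "roll": 0},
    {"fingers": 0.4, "slide": [0, 0, -6], "roll": 0},
    {"fingers": 0.4, "slide": [0, 0, -6], "roll": 0},
    {"fingers": 0.4, "slide": [0, 0, -6], "roll": 0},
    {"fingers": 0.4, "slide": [-3, 0, -5], "roll": 0}
  ]
}}

```text
time: 5.88
position: [546.1, 209.6, 239.5]
orientation: [179.9, 0.0, 89.2]
force: [0.5, 0.5, -0.5]
grip_width: 25.7
grasp_force: 0.0
```

Emit:
{"api": "servo_tool", "payload": {
  "moves": [
    {"fingers": 0.1, "slide": [-5.9, -1.2, 0], "roll": 0},
    {"fingers": 0.1, "slide": [-5.9, -1.2, 0], "roll": 0},
    {"fingers": 0.1, "slide": [-5.9, -1.2, 0], "roll": 0},
    {"fingers": 0.1, "slide": [-5.5, -1.2, 0], "roll": 0},
    {"fingers": 0.1, "slide": [0, 0, 0], "roll": 0}
  ]
}}

```text
time: 6.5
position: [492.1, -26.1, 236.8]
orientation: [-179.9, 0.1, 88.7]
force: [-0.1, 1.0, -0.5]
grip_width: 38.3
grasp_force: 0.0
```

```bash
python3 - <<'E'
from h import *
c=snap('wrist','w2'); print(get_state()['position'])
snap('top','t2')
E
```

```text
[492.86059624 -24.22017705 236.86859746]
```

View pics/w2.png

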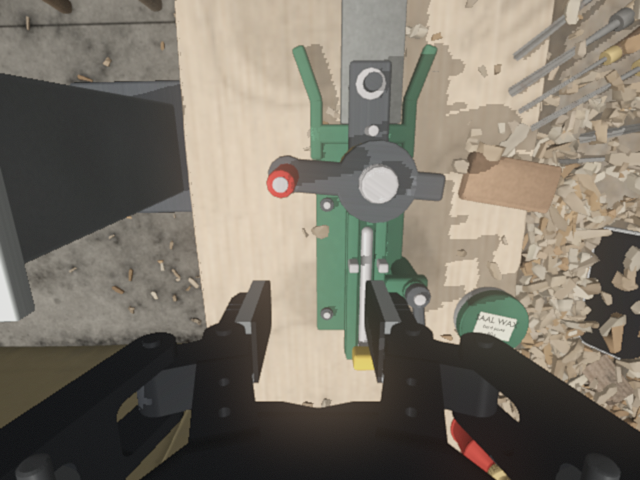

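The wrist view shows the spindle top at (380,184), the peg top at (281,184), the pin nose at (367,228), and the stone under the strap between the guides.

```bash
python3 - <<'E'
from h import *
c=load('w2')
for n,u,v,z in [('spindle',380,184,124),('peg',281,184,158),('nose',367,228,71),('sl',342,30,22),('sr',406,30,22),('pegd',281,184,None),('spd',380,184,None),('kpivot',420,297,84),('b1',327,205,14),('b3',327,314,14)]: print(n,pw(c,u,v,z=z).round(1))
t=load('t2')
for u,v in [(205,256)]: print(pw(t,u,v))
print(get_state()['joints'])
E
```

```text
spindle [534.    4.9 124. ]
peg [469.8  11.1 158. ]
nose [532.3 -40.   71. ]
sl [514.8 124.1  22. ]
sr [569.9 122.8  22. ]
pegd [470.   11.3 159.9]
spd [534.    4.9 124. ]
kpivot [577.1 -99.   84. ]
b1 [499.6 -30.5  14. ]
b3 [ 497.7 -150.1   14. ]
[546.12600384 237.08042568   5.20445523]
[-7.55503710e+00  1.08293684e+01  9.50664083e+01 -1.35715298e-02
  7.41298838e+01 -6.45257619e+00]
```

Emit:
{"api": "servo_tool", "payload": {
  "moves": [
    {"fingers": 0.1, "slide": [0, 0, 0], "roll": -10.7},
    {"fingers": 0.1, "slide": [0, 0, 0], "roll": -10.7},
    {"fingers": 0.1, "slide": [0, 0, 0], "roll": -10.7},
    {"fingers": 0.1, "slide": [0, 0, 0], "roll": -10.7},
    {"fingers": 0.1, "slide": [0, 0, 0], "roll": -10.7}
  ]
}}

```text
time: 7.22
position: [493.9, -20.6, 236.7]
orientation: [-180.0, -0.0, 143.0]
force: [-0.7, 0.7, -0.4]
grip_width: 38.5
grasp_force: 0.0
```

Emit:
{"api": "servo_tool", "payload": {
  "moves": [
    {"fingers": 0.1, "slide": [0, 0, 0], "roll": -10.7},
    {"fingers": 0.1, "slide": [0, 0, 0], "roll": -10.7},
    {"fingers": 0.1, "slide": [0, 0, 0], "roll": -10.7},
    {"fingers": 0.1, "slide": [2.6, 3.27, 3], "roll": 0},
    {"fingers": 0.1, "slide": [0, 0, 0], "roll": 0}
  ]
}}

```text
time: 7.85
position: [466.8, 15.9, 204.4]
orientation: [180.0, -0.5, 174.9]
force: [-0.4, 0.1, -0.2]
grip_width: 38.1
grasp_force: 0.0
```

Emit:
{"api": "servo_tool", "payload": {
  "moves": [
    {"fingers": 0.1, "slide": [0, 0, 0], "roll": 0},
    {"fingers": 0.1, "slide": [0, 0, 0], "roll": 0}
  ]
}}

```text
time: 8.1
position: [472.3, 12.8, 207.6]
orientation: [-180.0, 0.1, 174.7]
force: [-0.1, 0.4, -0.6]
grip_width: 38.6
grasp_force: 0.0
```

Emit:
{"api": "servo_tool", "payload": {
  "moves": [
    {"fingers": 0.1, "slide": [0.1, -0.27, 3], "roll": 0},
    {"fingers": 0.1, "slide": [0, 0, 3], "roll": 0},
    {"fingers": 0.1, "slide": [0, 0, 2], "roll": 0},
    {"fingers": 0.1, "slide": [0, 0, 0], "roll": 0},
    {"fingers": 0.1, "slide": [0, 0, 0], "roll": 0}
  ]
}}

```text
time: 8.72
position: [470.9, 9.8, 127.8]
orientation: [180.0, 0.1, 174.6]
force: [0.6, -0.7, 0.3]
grip_width: 38.2
grasp_force: 0.0
```

Emit:
{"api": "servo_tool", "payload": {
  "moves": [
    {"fingers": 1, "slide": [0, 0, 0], "roll": 0},
    {"fingers": 1, "slide": [0, 0, 0], "roll": 0},
    {"fingers": 1, "slide": [0, 0, 0], "roll": 0},
    {"fingers": 1, "slide": [0, 0, 0], "roll": 0}
  ],
  "newtons": 25
}}

```text
time: 9.22
position: [470.7, 10.1, 128.0]
orientation: [180.0, 0.2, 174.6]
force: [-0.7, 0.8, 6.2]
grip_width: 17.1
grasp_force: 25.9
```

Emit:
{"api": "servo_tool", "payload": {
  "moves": [
    {"fingers": 1, "slide": [-0.1, 1.13, 0.033], "roll": 10},
    {"fingers": 1, "slide": [-0.1, 1.13, 0.033], "roll": 10},
    {"fingers": 1, "slide": [-0.1, 1.13, 0.033], "roll": 10},
    {"fingers": 1, "slide": [-0.1, 1.13, 0.033], "roll": 10},
    {"fingers": 1, "slide": [-0.1, 1.13, 0.033], "roll": 10}
  ]
}}

```text
time: 9.85
position: [498.0, 57.8, 126.3]
orientation: [179.9, 0.1, 124.3]
force: [0.5, -1.0, 6.0]
grip_width: 17.1
grasp_force: 25.9
```

Emit:
{"api": "servo_tool", "payload": {
  "moves": [
    {"fingers": 1, "slide": [-0.1, 1.13, 0.033], "roll": 10},
    {"fingers": 1, "slide": [-0.1, 1.13, 0.033], "roll": 10},
    {"fingers": 1, "slide": [-0.1, 1.13, 0.033], "roll": 10},
    {"fingers": 1, "slide": [-0.1, 1.13, 0.033], "roll": 10},
    {"fingers": 1, "slide": [-0.1, 1.13, 0.033], "roll": 10}
  ]
}}

```text
time: 10.48
position: [552.2, 67.3, 124.6]
orientation: [180.0, -0.1, 74.3]
force: [-1.7, 0.4, 6.3]
grip_width: 17.1
grasp_force: 26.0
```

Emit:
{"api": "servo_tool", "payload": {
  "moves": [
    {"fingers": 1, "slide": [-0.1, 1.13, 0.033], "roll": 10},
    {"fingers": 1, "slide": [-0.1, 1.13, 0.033], "roll": 10},
    {"fingers": 1, "slide": [-0.1, 1.13, 0.033], "roll": 10},
    {"fingers": 1, "slide": [-0.1, 1.13, 0.033], "roll": 10},
    {"fingers": 1, "slide": [-0.1, 1.13, 0.033], "roll": 10}
  ]
}}

```text
time: 11.1
position: [594.2, 31.6, 123.0]
orientation: [-180.0, -0.1, 24.3]
force: [-1.4, 1.8, 5.7]
grip_width: 17.0
grasp_force: 25.9
```

Emit:
{"api": "servo_tool", "payload": {
  "moves": [
    {"fingers": 1, "slide": [-0.1, 1.13, 0.033], "roll": 10},
    {"fingers": 1, "slide": [-0.1, 1.13, 0.033], "roll": 10},
    {"fingers": 1, "slide": [-0.1, 1.13, 0.033], "roll": 10},
    {"fingers": 1, "slide": [-0.1, 1.13, 0.033], "roll": 10},
    {"fingers": 1, "slide": [-0.1, 1.13, 0.033], "roll": 10}
  ]
}}

```text
time: 11.72
position: [593.7, -23.3, 121.3]
orientation: [-179.9, -0.0, -25.7]
force: [-0.3, 3.8, 6.9]
grip_width: 16.7
grasp_force: 25.9
```

Emit:
{"api": "servo_tool", "payload": {
  "moves": [
    {"fingers": 1, "slide": [-0.1, 1.13, 0.033], "roll": 10},
    {"fingers": 1, "slide": [-0.1, 1.13, 0.033], "roll": 10},
    {"fingers": 1, "slide": [0, 0, 0], "roll": 0}
  ]
}}

```text
time: 12.1
position: [580.2, -42.0, 120.6]
orientation: [-179.9, 0.0, -45.5]
force: [0.5, 2.5, 5.6]
grip_width: 17.1
grasp_force: 25.8
```

Emit:
{"api": "servo_tool", "payload": {
  "moves": [
    {"fingers": 0, "slide": [0, 0, 0], "roll": 0},
    {"fingers": 0, "slide": [0, 0, 0], "roll": 0},
    {"fingers": 0, "slide": [0, 0, 0], "roll": -10},
    {"fingers": 0, "slide": [0, 0, 0], "roll": -10},
    {"fingers": 0, "slide": [0, 0, 0], "roll": -10}
  ]
}}

```text
time: 12.72
position: [579.9, -42.4, 119.1]
orientation: [180.0, 0.0, -15.0]
force: [1.1, 0.1, 0.0]
grip_width: 42.5
grasp_force: 0.0
```

Emit:
{"api": "servo_tool", "payload": {
  "moves": [
    {"fingers": 0, "slide": [0, 0, 0], "roll": -10},
    {"fingers": 0, "slide": [0, 0, 0], "roll": -10},
    {"fingers": 0, "slide": [0, 0, 0], "roll": -10},
    {"fingers": 0, "slide": [0, 0, 0], "roll": -10},
    {"fingers": 0, "slide": [0, 0, 0], "roll": -10}
  ]
}}

```text
time: 13.35
position: [579.9, -42.5, 119.1]
orientation: [-180.0, 0.0, 35.0]
force: [0.3, 0.6, 0.4]
grip_width: 43.0
grasp_force: 0.0
```

Emit:
{"api": "servo_tool", "payload": {
  "moves": [
    {"fingers": 0, "slide": [0, 0, 0], "roll": -10},
    {"fingers": 0, "slide": [0, 0, 0], "roll": -10},
    {"fingers": 0, "slide": [0, 0, 0], "roll": -10},
    {"fingers": 0, "slide": [0, 0, 0], "roll": -10},
    {"fingers": 0, "slide": [0, 0, 0], "roll": -10}
  ]
}}

```text
time: 13.98
position: [579.9, -42.5, 119.1]
orientation: [-180.0, 0.0, 85.0]
force: [-0.1, -0.6, -0.5]
grip_width: 42.5
grasp_force: 0.0
```

Emit:
{"api": "servo_tool", "payload": {
  "moves": [
    {"fingers": 0, "slide": [0, 0, 0], "roll": -10},
    {"fingers": 0, "slide": [0, 0, 0], "roll": -10},
    {"fingers": 0, "slide": [0, 0, 0], "roll": -10},
    {"fingers": 0, "slide": [0, 0, 0], "roll": -10},
    {"fingers": 0, "slide": [0, 0, 0], "roll": -10}
  ]
}}

```text
time: 14.6
position: [579.9, -42.4, 119.1]
orientation: [-180.0, -0.0, 135.0]
force: [-0.4, 0.6, -0.3]
grip_width: 42.6
grasp_force: 0.0
```

Emit:
{"api": "servo_tool", "payload": {
  "moves": [
    {"fingers": 0, "slide": [0, 0, 0], "roll": -10},
    {"fingers": 0, "slide": [0, 0, 0], "roll": -10},
    {"fingers": 0, "slide": [0, 0, 0], "roll": -10},
    {"fingers": 0, "slide": [0, 0, 0], "roll": -10},
    {"fingers": 0, "slide": [0, 0, 0], "roll": -10}
  ]
}}

```text
time: 15.22
position: [579.9, -42.5, 119.1]
orientation: [-180.0, -0.1, -175.0]
force: [-1.1, -0.2, 0.0]
grip_width: 42.7
grasp_force: 0.0
```

Emit:
{"api": "servo_tool", "payload": {
  "moves": [
    {"fingers": 0, "slide": [0, 0, 0], "roll": -10},
    {"fingers": 0, "slide": [0, 0, 0], "roll": -10},
    {"fingers": 0, "slide": [0, 0, 0], "roll": -10},
    {"fingers": 0, "slide": [0, 0, 0], "roll": -10},
    {"fingers": 0, "slide": [0, 0, 0], "roll": 0}
  ]
}}

```text
time: 15.85
position: [579.9, -42.4, 119.2]
orientation: [180.0, -0.0, -135.5]
force: [0.5, 0.4, -0.9]
grip_width: 42.6
grasp_force: 0.0
```

Emit:
{"api": "servo_tool", "payload": {
  "moves": [
    {"fingers": 1, "slide": [0, 0, 0], "roll": 0},
    {"fingers": 1, "slide": [0, 0, 0], "roll": 0},
    {"fingers": 1, "slide": [0, 0, 0], "roll": 0},
    {"fingers": 1, "slide": [0, 0, 0], "roll": 0}
  ]
}}

```text
time: 16.35
position: [580.0, -42.4, 119.5]
orientation: [180.0, -0.0, -135.4]
force: [1.5, -0.0, -0.5]
grip_width: 17.2
grasp_force: 24.6
```

Emit:
{"api": "servo_tool", "payload": {
  "moves": [
    {"fingers": 1, "slide": [1.13, 0.1, 0.033], "roll": 10},
    {"fingers": 1, "slide": [1.13, 0.1, 0.033], "roll": 10},
    {"fingers": 1, "slide": [1.13, 0.1, 0.033], "roll": 10},
    {"fingers": 1, "slide": [1.13, 0.1, 0.033], "roll": 10},
    {"fingers": 1, "slide": [1.13, 0.1, 0.033], "roll": 10}
  ]
}}

```text
time: 16.98
position: [528.0, -60.0, 117.8]
orientation: [179.9, 0.0, 174.3]
force: [1.4, 4.5, -1.6]
grip_width: 17.1
grasp_force: 24.7
```

Emit:
{"api": "servo_tool", "payload": {
  "moves": [
    {"fingers": 1, "slide": [1.13, 0.1, 0.033], "roll": 10},
    {"fingers": 1, "slide": [1.13, 0.1, 0.033], "roll": 10},
    {"fingers": 1, "slide": [1.13, 0.1, 0.033], "roll": 10},
    {"fingers": 1, "slide": [1.13, 0.1, 0.033], "roll": 10},
    {"fingers": 1, "slide": [1.13, 0.1, 0.033], "roll": 10}
  ]
}}

```text
time: 17.6
position: [481.4, -31.9, 116.2]
orientation: [179.9, -0.0, 124.3]
force: [4.6, 4.7, -6.1]
grip_width: 17.0
grasp_force: 24.6
```

Emit:
{"api": "servo_tool", "payload": {
  "moves": [
    {"fingers": 1, "slide": [1.13, 0.1, 0.033], "roll": 10},
    {"fingers": 1, "slide": [1.13, 0.1, 0.033], "roll": 10},
    {"fingers": 1, "slide": [1.13, 0.1, 0.033], "roll": 10},
    {"fingers": 1, "slide": [1.13, 0.1, 0.033], "roll": 10},
    {"fingers": 1, "slide": [1.13, 0.1, 0.033], "roll": 10}
  ]
}}

```text
time: 18.23
position: [472.5, 22.0, 114.5]
orientation: [179.9, -0.1, 74.3]
force: [2.2, 1.3, -5.2]
grip_width: 17.4
grasp_force: 24.7
```

Emit:
{"api": "servo_tool", "payload": {
  "moves": [
    {"fingers": 1, "slide": [1.13, 0.1, 0.033], "roll": 10},
    {"fingers": 1, "slide": [1.13, 0.1, 0.033], "roll": 10},
    {"fingers": 1, "slide": [1.13, 0.1, 0.033], "roll": 10},
    {"fingers": 1, "slide": [1.13, 0.1, 0.033], "roll": 10},
    {"fingers": 1, "slide": [1.13, 0.1, 0.033], "roll": 10}
  ]
}}

```text
time: 18.85
position: [508.2, 63.8, 112.9]
orientation: [180.0, -0.1, 24.3]
force: [1.2, 0.4, -3.7]
grip_width: 17.4
grasp_force: 24.9
```

Emit:
{"api": "servo_tool", "payload": {
  "moves": [
    {"fingers": 1, "slide": [1.13, 0.1, 0.033], "roll": 10},
    {"fingers": 1, "slide": [1.13, 0.1, 0.033], "roll": 10},
    {"fingers": 1, "slide": [0, 0, 0], "roll": 0},
    {"fingers": 1, "slide": [0, 0, 0], "roll": 0}
  ]
}}

```text
time: 19.35
position: [530.0, 69.3, 112.3]
orientation: [-180.0, -0.1, 4.8]
force: [4.6, 3.3, -5.7]
grip_width: 16.8
grasp_force: 24.8
```

Emit:
{"api": "servo_tool", "payload": {
  "moves": [
    {"fingers": 1, "slide": [0.52, 0.02, 0.016], "roll": 5},
    {"fingers": 1, "slide": [0, 0, 0], "roll": 0},
    {"fingers": 1, "slide": [0, 0, 0], "roll": 0},
    {"fingers": 0, "slide": [0, 0, 0], "roll": 0},
    {"fingers": 0, "slide": [0, 0, 0], "roll": 0}
  ]
}}

```text
time: 19.98
position: [533.8, 68.3, 112.3]
orientation: [179.9, 0.0, -0.3]
force: [-0.6, 0.6, 0.0]
grip_width: 42.7
grasp_force: 0.0
```

```bash
python3 - <<'E'
from h import *
s=get_state(); print(s['position'],s['grip_width'],s['joints'])
E
```

```text
[533.81652999  68.32552485 112.30592988] 42.74097710956815 [ 2.83695693e+00  2.15765271e+01  9.97529198e+01 -6.84422620e-02
  5.87136478e+01  9.31972022e+01]
```

Emit:
{"api": "servo_tool", "payload": {
  "moves": [
    {"fingers": 0, "slide": [0, 0, -6], "roll": 0},
    {"fingers": 0, "slide": [0, 0, -6], "roll": -10},
    {"fingers": 1, "slide": [0, 0, 0], "roll": -10},
    {"fingers": 1, "slide": [0, 0, 0], "roll": -10},
    {"fingers": 1, "slide": [0, 0, 0], "roll": -10}
  ]
}}

```text
time: 20.6
position: [534.0, 68.4, 232.6]
orientation: [180.0, 0.0, 40.0]
force: [-0.7, 0.4, -0.5]
grip_width: -0.2
grasp_force: 0.0
```

Emit:
{"api": "servo_tool", "payload": {
  "moves": [
    {"fingers": 1, "slide": [0, 0, 0], "roll": -10},
    {"fingers": 1, "slide": [0, 0, 0], "roll": -10},
    {"fingers": 1, "slide": [0, 0, 0], "roll": -10},
    {"fingers": 1, "slide": [0, 0, 0], "roll": -10},
    {"fingers": 1, "slide": [0, 0, 0], "roll": -9.3}
  ]
}}

```text
time: 21.22
position: [533.9, 68.4, 232.2]
orientation: [-180.0, 0.1, 89.3]
force: [0.2, -1.4, 0.0]
grip_width: 0.1
grasp_force: 0.0
```

Emit:
{"api": "servo_tool", "payload": {
  "moves": [
    {"fingers": 1, "slide": [-6, -0.8, 0], "roll": 0},
    {"fingers": 1, "slide": [-5, -0.8, 0], "roll": 0},
    {"fingers": 1, "slide": [0, 0, 0], "roll": 0},
    {"fingers": 1, "slide": [0, 0, 0], "roll": 0}
  ]
}}

```text
time: 21.72
position: [516.1, -40.9, 232.2]
orientation: [-180.0, -0.0, 88.9]
force: [0.1, -0.8, -0.2]
grip_width: -0.0
grasp_force: 0.0
```

```bash
python3 - <<'E'
from h import *
c=snap('wrist','w3'); s=get_state(); print(s['position'],s['orientation'],s['grip_width'])
E
```

```text
[516.22660983 -40.30177254 232.22530092] [-1.79993996e+02 -1.83475779e-02  8.89255738e+01] -0.12172636947051485
```

View pics/w3.png

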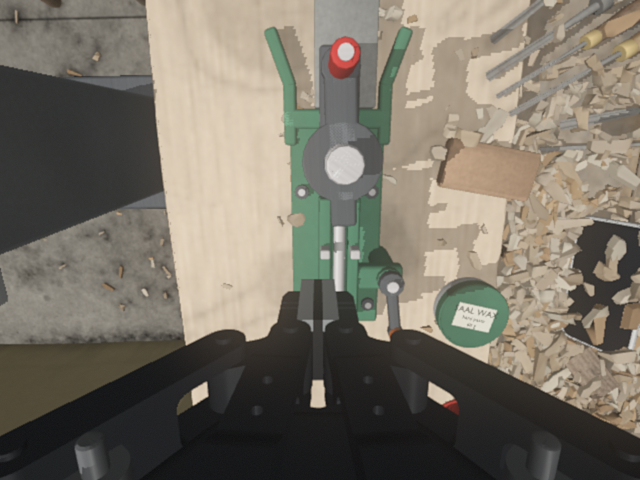

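The peg top is at (345,51), the spindle top at (346,165), so the arm points along the lane as wanted. Check the angle and height.

```bash
python3 - <<'E'
from h import *
c=load('w3')
for n,u,v,z in [('spindle',346,165,124),('peg',345,51,143),('pegd',345,51,None)]: print(n,pw(c,u,v,z=z).round(1))
E
```

```text
spindle [534.5   4.3 124. ]
peg [532.5  69.8 143. ]
pegd [532.3  69.4 145.6]
```

Emit:
{"api": "servo_tool", "payload": {
  "moves": [
    {"fingers": 1, "slide": [-5.8, 0.9, 0], "roll": 0},
    {"fingers": 1, "slide": [-5.8, 0.9, 0], "roll": 0},
    {"fingers": 1, "slide": [-4.9, 0, 2], "roll": 0},
    {"fingers": 1, "slide": [0, 0, 4], "roll": 0},
    {"fingers": 1, "slide": [0, 0, 4], "roll": 0}
  ]
}}

```text
time: 22.4
position: [532.1, -205.8, 131.4]
orientation: [179.9, 0.0, 88.9]
force: [1.0, 0.2, -0.7]
grip_width: -0.3
grasp_force: 0.0
```

Emit:
{"api": "servo_tool", "payload": {
  "moves": [
    {"fingers": 1, "slide": [0, 0, 4], "roll": 0},
    {"fingers": 1, "slide": [0, 0, 1.4], "roll": 0},
    {"fingers": 1, "slide": [0, 0, 0], "roll": 0},
    {"fingers": 1, "slide": [0, 0, 0], "roll": 0}
  ]
}}

```text
time: 22.9
position: [532.7, -206.2, 79.6]
orientation: [179.8, 0.1, 89.0]
force: [-0.0, -0.1, -0.5]
grip_width: -0.2
grasp_force: 0.0
```

Emit:
{"api": "servo_tool", "payload": {
  "moves": [
    {"fingers": 1, "slide": [1.5, -0.15, 0.1], "roll": 0},
    {"fingers": 1, "slide": [1, 0, 0], "roll": 0},
    {"fingers": 1, "slide": [0.8, 0, 0], "roll": 0},
    {"fingers": 1, "slide": [0.8, 0, 0], "roll": 0},
    {"fingers": 1, "slide": [0.8, 0, 0], "roll": 0}
  ]
}}

```text
time: 23.52
position: [530.9, -156.5, 77.4]
orientation: [180.0, 0.0, 88.9]
force: [0.7, -1.0, 0.1]
grip_width: 0.0
grasp_force: 0.5
```

Emit:
{"api": "servo_tool", "payload": {
  "moves": [
    {"fingers": 1, "slide": [0.8, 0, 0], "roll": 0},
    {"fingers": 1, "slide": [0.8, 0, 0], "roll": 0},
    {"fingers": 1, "slide": [0.8, 0, 0], "roll": 0},
    {"fingers": 1, "slide": [0.8, 0, 0], "roll": 0},
    {"fingers": 1, "slide": [0.8, 0, 0], "roll": 0}
  ]
}}

```text
time: 24.15
position: [531.4, -116.4, 77.1]
orientation: [-180.0, -0.0, 88.9]
force: [-0.1, -0.7, 0.0]
grip_width: 0.1
grasp_force: 0.4
```

Expected end is about y = -102.

Emit:
{"api": "servo_tool", "payload": {
  "moves": [
    {"fingers": 1, "slide": [0.6, 0, 0], "roll": 0},
    {"fingers": 1, "slide": [0.4, 0, 0], "roll": 0},
    {"fingers": 1, "slide": [0.2, 0, 0], "roll": 0},
    {"fingers": 1, "slide": [0, 0, 0], "roll": 0}
  ]
}}

```text
time: 24.65
position: [531.6, -104.7, 77.1]
orientation: [-180.0, -0.0, 88.9]
force: [0.2, 0.3, -0.1]
grip_width: -0.0
grasp_force: 0.0
```

Emit:
{"api": "servo_tool", "payload": {
  "moves": [
    {"fingers": 1, "slide": [0.2, 0, 0], "roll": 0},
    {"fingers": 1, "slide": [0.1, 0, 0], "roll": 0},
    {"fingers": 1, "slide": [0, 0, 0], "roll": 0}
  ]
}}

```text
time: 25.02
position: [531.7, -102.2, 77.1]
orientation: [-180.0, 0.0, 88.9]
force: [-0.7, -1.9, 0.2]
grip_width: -0.1
grasp_force: 0.8
```

Emit:
{"api": "servo_tool", "payload": {
  "moves": [
    {"fingers": 1, "slide": [0.1, 0, 0], "roll": 0},
    {"fingers": 1, "slide": [0.1, 0, 0], "roll": 0},
    {"fingers": 1, "slide": [0, 0, 0], "roll": 0}
  ]
}}

```text
time: 25.4
position: [531.8, -102.1, 77.3]
orientation: [180.0, 0.2, 89.0]
force: [-1.2, -7.6, -0.7]
grip_width: -0.1
grasp_force: 4.2
```

Emit:
{"api": "servo_tool", "payload": {
  "moves": [
    {"fingers": 1, "slide": [0.15, 0, 0], "roll": 0},
    {"fingers": 1, "slide": [0, 0, 0], "roll": 0}
  ]
}}

```text
time: 25.65
position: [531.8, -102.0, 77.3]
orientation: [180.0, 0.3, 89.0]
force: [-1.9, -13.3, -1.5]
grip_width: -0.4
grasp_force: 6.5
```

Emit:
{"api": "servo_tool", "payload": {
  "moves": [
    {"fingers": 1, "slide": [-2.5, 0, 0], "roll": 0},
    {"fingers": 1, "slide": [0, 0, -5], "roll": 0},
    {"fingers": 0.3, "slide": [0, 0, -4.5], "roll": 0},
    {"fingers": 0.3, "slide": [-1.7, 5.1, 0], "roll": -6.7},
    {"fingers": 0.3, "slide": [0, 0, 0], "roll": 0}
  ]
}}

```text
time: 26.28
position: [586.2, -142.5, 173.3]
orientation: [179.7, 0.1, 95.6]
force: [-0.3, -0.0, -0.9]
grip_width: 30.0
grasp_force: 0.0
```

Emit:
{"api": "servo_tool", "payload": {
  "moves": [
    {"fingers": 0.3, "slide": [0, 0, 0], "roll": 0},
    {"fingers": 0.3, "slide": [0, 0, 0], "roll": 0}
  ]
}}

```text
time: 26.52
position: [580.5, -140.7, 171.4]
orientation: [-179.9, -0.1, 95.6]
force: [0.1, 0.1, -0.7]
grip_width: 29.8
grasp_force: 0.0
```

```bash
python3 - <<'E'
from h import *
c=snap('wrist','w4'); s=get_state(); print(s['position'],s['orientation'],s['grip_width'])
E
```

```text
[ 580.60686059 -140.72596951  171.55695702] [-1.79890071e+02 -6.01633773e-02  9.56143435e+01] 29.73877379714095
```

View pics/w4.png

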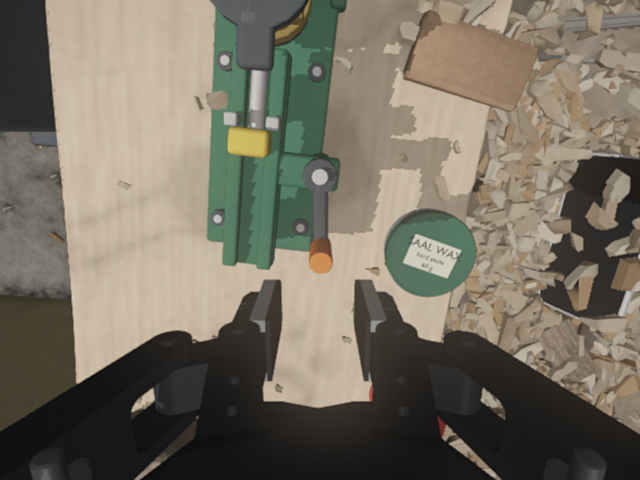

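The pin knob sits at the ears (249,141). The keeper peg top is at (320,264), in line between the fingers, and the pivot is at (320,176).

```bash
python3 - <<'E'
from h import *
c=load('w4')
for n,u,v,z in [('peg',320,264,114),('pegd',320,264,None),('pivot',320,176,84),('knob',250,134,93),('kd',250,138,None)]: print(n,pw(c,u,v,z=z).round(1))
E
```

```text
peg [ 580.9 -146.1  114. ]
pegd [ 580.9 -146.   114.3]
pivot [ 576.4 -100.    84. ]
knob [533.9 -79.1  93. ]
kd [534.  -81.3  92.9]
```

Emit:
{"api": "servo_tool", "payload": {
  "moves": [
    {"fingers": 0.3, "slide": [-0.5, 0.02, 3], "roll": 0},
    {"fingers": 0.3, "slide": [0, 0, 3], "roll": 0},
    {"fingers": 0.3, "slide": [0, 0, 1.4], "roll": 0},
    {"fingers": 0.3, "slide": [0, 0, 0], "roll": 0},
    {"fingers": 0.3, "slide": [0, 0, 0], "roll": 0}
  ]
}}

```text
time: 27.2
position: [583.4, -146.5, 99.1]
orientation: [179.9, 0.0, 95.6]
force: [-0.0, 0.7, -0.0]
grip_width: 29.9
grasp_force: 0.0
```

Emit:
{"api": "servo_tool", "payload": {
  "moves": [
    {"fingers": 1, "slide": [0, 0, 0], "roll": 0},
    {"fingers": 1, "slide": [0, 0, 0], "roll": 0},
    {"fingers": 1, "slide": [0, 0, 0], "roll": 0}
  ],
  "newtons": 20
}}

```text
time: 27.58
position: [583.6, -146.7, 99.4]
orientation: [179.9, 0.1, 95.6]
force: [-0.1, -0.2, 5.4]
grip_width: 12.7
grasp_force: 19.9
```

Emit:
{"api": "servo_tool", "payload": {
  "moves": [
    {"fingers": 1, "slide": [0.07, -0.8, 0], "roll": 10},
    {"fingers": 1, "slide": [0.07, -0.8, 0], "roll": 10},
    {"fingers": 1, "slide": [0.07, -0.8, 0], "roll": 10},
    {"fingers": 1, "slide": [0.07, -0.8, 0], "roll": 10},
    {"fingers": 1, "slide": [0.07, -0.8, 0], "roll": 10}
  ]
}}

```text
time: 28.2
position: [545.5, -134.6, 99.3]
orientation: [179.9, 0.1, 45.3]
force: [-3.2, -2.5, 8.8]
grip_width: 12.7
grasp_force: 20.2
```

Emit:
{"api": "servo_tool", "payload": {
  "moves": [
    {"fingers": 1, "slide": [0.07, -0.8, 0], "roll": 10},
    {"fingers": 1, "slide": [0.07, -0.8, 0], "roll": 10},
    {"fingers": 1, "slide": [0.07, -0.8, 0], "roll": 10},
    {"fingers": 1, "slide": [0, 0, 0], "roll": 0}
  ]
}}

```text
time: 28.7
position: [532.0, -113.2, 99.3]
orientation: [180.0, 0.1, 15.6]
force: [-5.8, -3.0, 11.6]
grip_width: 12.7
grasp_force: 20.4
```

Emit:
{"api": "servo_tool", "payload": {
  "moves": [
    {"fingers": 1, "slide": [0.05, -0.7, 0], "roll": 9},
    {"fingers": 1, "slide": [0.05, -0.5, 0], "roll": 7},
    {"fingers": 1, "slide": [0, 0, 0], "roll": 0}
  ]
}}

```text
time: 29.08
position: [530.0, -100.5, 99.2]
orientation: [-180.0, 0.2, -0.4]
force: [-6.5, 1.2, 12.9]
grip_width: 12.8
grasp_force: 20.6
```

Emit:
{"api": "servo_tool", "payload": {
  "moves": [
    {"fingers": 1, "slide": [0, -0.2, 0], "roll": 1},
    {"fingers": 1, "slide": [0, 0, 0], "roll": 0},
    {"fingers": 0.4, "slide": [0, 0, 0], "roll": 0},
    {"fingers": 0.4, "slide": [0, 0, 0], "roll": 0},
    {"fingers": 0.4, "slide": [0, 0, -1], "roll": 0}
  ]
}}

```text
time: 29.7
position: [531.6, -98.8, 107.6]
orientation: [-180.0, 0.1, -1.4]
force: [-0.6, 0.5, -0.0]
grip_width: 25.6
grasp_force: 0.0
```

Emit:
{"api": "servo_tool", "payload": {
  "moves": [
    {"fingers": 0.4, "slide": [0, 0, -5], "roll": 0},
    {"fingers": 0.4, "slide": [0, 0, -6], "roll": 0},
    {"fingers": 0.4, "slide": [-4, 0, -2], "roll": 0},
    {"fingers": 0.4, "slide": [-4, 0, 0], "roll": 0},
    {"fingers": 0.4, "slide": [0, 0, 0], "roll": 0}
  ]
}}

```text
time: 30.32
position: [449.3, -96.5, 238.9]
orientation: [-180.0, 0.1, -1.4]
force: [0.1, 0.3, -0.5]
grip_width: 25.9
grasp_force: 0.0
```

```bash
python3 - <<'E'
from h import *
c=snap('wrist','w5'); s=get_state(); print(s['position'],s['orientation'],s['force'],s['time'])
E
```

```text
[451.43933296 -96.91875253 238.97948031] [ 1.79986662e+02 -6.58100355e-02 -1.40417125e+00] [ 0.70809625  0.29414627 -0.43094289] 30.375
```

View pics/w5.png

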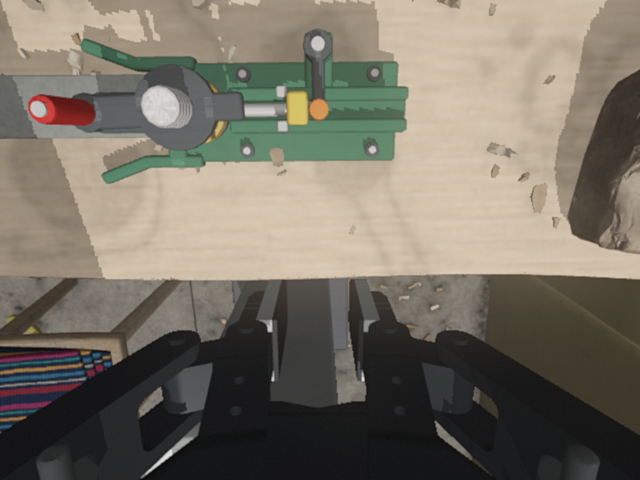

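The keeper is across the channel, with its peg at (319,109) and pivot at (318,43), right behind the knob at (298,108). A last numeric check of keeper, crank and stone before handing in.

```bash
python3 - <<'E'
from h import *
c=load('w5')
P=dict((n,pw(c,u,v,z=z)) for n,u,v,z in [('peg',319,109,114),('piv',318,43,84),('knob',298,108,93),('spin',163,104,124),('cpeg',41,109,143)])
for n in P: print(n,P[n].round(1))
a=np.radians(-1.0); R=np.array([[np.cos(a),np.sin(a)],[-np.sin(a),np.cos(a)]])
k=R@(P['peg']-P['piv'])[:2]; print('keeper',np.arctan2(-k[1],-k[0]))
q=R@(P['cpeg']-P['spin'])[:2]; print('crank',np.arctan2(q[0],q[1])); print('knob',R@(P['knob']-P['spin'])[:2])
t=snap('top','t5'); cv2.imwrite('pics/x.png',t['color'][:,:,::-1])
ys=[(round(pw(t,u,257)[1]),round(pw(t,u,257)[2])) for u in range(196,226,2)]; print(ys)
E
```

```text
peg [529.8 -99.9 114. ]
piv [ 576.7 -100.4   84. ]
knob [531.9 -84.6  93. ]
spin [534.9   1.9 124. ]
cpeg [532.4  69.  143. ]
keeper 0.007676498564155736
crank -0.05358667967217797
knob [ -1.43362626 -86.5744292 ]
[(259, 8), (254, 8), (250, 2), (246, -1), (241, 1), (235, 3), (231, -1), (226, 1), (219, 9), (210, 23), (205, 24), (200, 22), (196, 21), (191, 20), (186, 22)]
```

```bash
python3 -c "
from workcell import *
print(close_job())"
```

```text
the job is handed in; nothing more can be done
None
```

The job is handed in at about 30 s, with no verdict returned: by camera and contact force the oilstone is home, the crank is about 0.05 rad short of 0, the lock pin is home against the ears, the keeper is shut to about 0.01 rad, and I never touched the other tools; pad force wasn't measured.

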